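Charge the press feeder with blanks

TASK

Slide the feeder's cover fully open by its red tab, then carry the red tray over the hopper and tip all six aluminium blanks into it without letting any fall on the bench. Stand the empty tray upright in the middle of the blue mat, leave the cover open, and do not disturb the spanner, the die block or the can.

Things in the scene. Friction and masses are not known exactly. Their poses are not given: they have to be found in the camera images.
- hopper: green steel parts feeder fixed to the bench. Front: open-topped hopper bin, outside 200 (its x) by 220 mm (its y), rim 120 mm high. Behind it, x +100 to +330 mm: closed drive housing 118 mm high. Steel guide rails along both long sides (y = +-114 mm) top out at 129 mm. Origin: under the middle of the hopper mouth, at bench height; x points away from the robot to the housing, z up
- hopper_mouth (a point): middle of the hopper's mouth at rim height, 120 mm above the bench. The mouth is 188 mm (hopper x) by 208 mm (hopper y) inside its 6 mm walls; below, a steel floor 38 mm above the bench slopes gently (0.1 rad) down towards the hopper's +x. Axes as the hopper's
- cover (a joint): position of the hopper's flat steel sliding cover (200 x 208 mm, 6 mm thick, top 128 mm above the bench): 0 m = mouth shut, 0.19 m = fully open, slid along the hopper's +x until it lies over the drive housing. It may start up to 0.03 m open. It slides with about 2.5 N of friction and stays where it is left
- cover_tab (a point): middle of the top of the red upright tab on the cover, 163 mm above the bench; the tab is a block 20 mm (hopper x) by 60 mm (hopper y), standing 35 mm above the cover. It sits 60 mm on the hopper's -x side of the cover's middle and moves with the cover
- tray: red plastic tray, 186 (its x) by 134 mm (its y), walls 45 mm high, 4 mm thick at the rear (-x) and sides, floor 4 mm. No wall at the front (+x). About 0.25 kg empty, 0.6 kg full. Origin: middle of the underside, z up. At the start it stands on the bench beside the hopper, front roughly towards the robot (within 0.7 rad), holding the six blanks
- tray_lip (a point): middle of the tray's pouring lip, at tray x = 93 mm, 20 mm above the underside: the floor turns up at the front into a full-width ramp, from x = 56 mm to the lip, 0.42 rad steep
- tray_grip (a point): point on the tray's grip, 80 mm above its underside at tray x = -12 mm, y = 0: a black upright fin along the tray's middle, 14 mm thick (tray y), from x = -52 to +28 mm, top 95 mm above the underside. It parts the tray into two lanes 56 mm wide, joined at the ramp. Axes as the tray's
- mat: flat blue plastic mat fixed on the bench, 200 (its x) by 160 (its y) by 3 mm, on the other side of the hopper from the tray. Origin: middle of its underside
- blank1: one of six alike aluminium blanks: a disc 38 mm across and 14 mm thick with a stem 22 mm across on top, 32 mm high in all, 55 g; stands upright in the tray at the start, three in each lane. Origin: middle of the disc's underside, z along the stem
- blank2: one of six alike aluminium blanks: a disc 38 mm across and 14 mm thick with a stem 22 mm across on top, 32 mm high in all, 55 g; stands upright in the tray at the start, three in each lane. Origin: middle of the disc's underside, z along the stem
- blank3: one of six alike aluminium blanks: a disc 38 mm across and 14 mm thick with a stem 22 mm across on top, 32 mm high in all, 55 g; stands upright in the tray at the start, three in each lane. Origin: middle of the disc's underside, z along the stem
- blank4: one of six alike aluminium blanks: a disc 38 mm across and 14 mm thick with a stem 22 mm across on top, 32 mm high in all, 55 g; stands upright in the tray at the start, three in each lane. Origin: middle of the disc's underside, z along the stem
- blank5: one of six alike aluminium blanks: a disc 38 mm across and 14 mm thick with a stem 22 mm across on top, 32 mm high in all, 55 g; stands upright in the tray at the start, three in each lane. Origin: middle of the disc's underside, z along the stem
- blank6: one of six alike aluminium blanks: a disc 38 mm across and 14 mm thick with a stem 22 mm across on top, 32 mm high in all, 55 g; stands upright in the tray at the start, three in each lane. Origin: middle of the disc's underside, z along the stem
- spanner: steel wrench about 180 mm long lying on the bench, a bystander. Origin: near the middle of its length, underside
- die: dark steel die block 70 x 70 x 22 mm with an upright steel stud to 67 mm, a bystander. Origin: middle of its underside
- grease: yellow can 70 mm across and 90 mm high, a bystander. Origin: middle of its underside

How it is judged:
By the outcome, as a careful person would: the job done as asked, in the order asked, and still so for the second after the job is handed in, with the robot touching nothing.
It also fails if it takes over 72 s, if anything falls off the work surface, if the arm or the gripper's body presses on something with over 40 N, if the wrist force passes 120 N, or if a joint passes its speed limit or range.

ROBOT

A 6-joint arm with a two-finger parallel gripper is mounted at the origin on the work surface. World frame = base frame: x ahead of the robot, y to its left, z up, the work surface at z = 0. Lengths are in mm, angles in rad, forces in N, time in s.
With the tool pointing down it reaches from about 350 to 775 mm from the base axis. Payload 7.3 kg.
Tool frame: the origin (TCP) lies at the centre of the arm's flange, where the gripper is bolted on; the fingertips stand 178 mm ahead of it and the grasp point (between the pads) lies 159 mm ahead of it; z points along the fingers, y is the line along which they close (so a half turn about z gives the same grasp; the last joint's range is limited). The gripper opens to 92 mm and grips with 3 to 60 N. Pads are 19 mm wide; open, the fingers measure 130 mm over their backs; the gripper's body (75 mm by 190 mm) begins 47 mm behind the grasp point.
Start: joints at [1.114, 0.342, 1.524, -0, 1.275, -0.146], TCP at [160.534, 499.857, 404.741] pointing down, gripper open.
Joint ranges: [-2.53, 2.53], [-0.77, 2.02], [0.04, 2.7], [-1, 4.14], [0.28, 2.66], [-3.11, 3.11]. Speed limits (rad/s): [2.57, 2.57, 3.14, 3.14, 3.14, 3.14].

INTERFACE

Orientations are given as [roll, pitch, yaw] about the fixed x, y, z axes, in that order (R = Rz(yaw) Ry(pitch) Rx(roll)).
In Python, from plant import * gives the robot as it stands. The module is installed in compiled form; this text tells all that it offers.
- The arm moves only by the shell command python3 -m inch 'ROWS'. ROWS is JSON, a list of rows, each a list of 5 numbers: the shift along the tool's x, y, z in m, then the turn about the tool's z in rad, then the opening, from 0 (shut) to 1 (fully open). In form: [[tx, ty, tz, spin, claw], ...]. A call has 1 to 8 rows; each row is the pose to reach, as a shift and turn from the pose commanded when the call began, along the tool's axes at that moment; what a row does not reach only later rows make up. A row lasts 1/12 s, in which the tool goes at most 41.7 mm and 7.16 degrees, less where a joint would pass 70% of its speed; a pose out of reach is approached as far as the arm can. A call with a gripper value outside its range is refused whole. The fingers move at their own pace and stop on an object; the grip force is fixed at half the most. Time passes only in rows, so rows that repeat a pose let the fingers close. It gives the time, the measured TCP pose, the force, the opening and the grip force at its end, in the units of the state.
- get_obs(): the state, without advancing time (a new reading comes with each control period).
- capture(name): name is "scene" or "top" or "wrist"; returns a dict with "color" (420x560x3 uint8, red, green, blue), "intrinsics" (3x3 intrinsics, pixels), "pose" (4x4, takes a point from camera to world coordinates). Camera axes: x right, y down, z forward; pixel columns grow to the right and rows downward; lengths in mm; the calibration is good to about 2 mm. A picture is of the moment at which its call begins. There is no depth.
- close_job(): hands the job in; it is judged then, once.
Trained networks look in a picture, given as the dict that the camera call returned (one of the last four; its "shot" number tells which), for a name from the list of things; names that differ only in an ending like _2 or _b are one class to them, and where a whole thing is asked for, a point or a joint stands for the part that bears it (a point fixed in the world has none). Each returns a list of dicts, best first, with "conf" (0 to 1); they miss things now and then, are a little off and sometimes report something else, mostly with a low value. They report only what shows in the picture. A call takes as long as a camera call.
- look_for(picture, target): "rect" ([centre column, centre row, width, height] in pixels, round what is visible of it).
- trace(picture, target): "pixels" (420x560 bool, what is visible of it) and "rect" ([centre column, centre row, width, height] in pixels, round what is visible of it).
- tip_of(picture, target): "centre" ([column, row] in pixels: a listed point, or the origin of a listed thing).
The state is a dict: "time": time; "joint_positions": joint angles; "dq": joint speeds; "tau": joint torques, N m; "tool_pos": TCP position; "tcp_rot": TCP orientation; "contact_force": force on the tool from outside, world axes, zero at the start; "moment": the same for the moment, N m; "grip_width": finger opening in mm; "finger_force": force on a finger pad.
Only numpy, scipy, OpenCV 4.12 (cv2) and the standard library are available. Lean on these libraries where they do the work, as an engineer would, in place of code of your own. Each camera call takes 0.05 s, during which the arm holds its last target. There are 200 camera calls.

## Working session

There is one attempt and no reset: what is moved stays moved. The work goes in short steps, Python scripts to look and compute and a shell command to move; the robot and the scene stay as the last step left them, time stands still between calls to the robot, and variables do not carry over. Pictures are saved under pics/ and viewed, at most 10 in all, crops included, and the job is handed in when it is done.

```bash
mkdir -p pics; cat > h.py <<'E'
from plant import *
import numpy as np, cv2
from scipy.spatial.transform import Rotation as R
def onplane(pic,uv,z):
    K=np.array(pic["intrinsics"]);T=np.array(pic["pose"])
    d=T[:3,:3]@np.linalg.solve(K,[uv[0],uv[1],1.]);o=T[:3,3]
    return o+d*(z-o[2])/d[2]
def save(pic,name): cv2.imwrite(f"pics/{name}.png",pic["color"][:,:,::-1])
def totool(vec,o=None):
    o=o or get_obs(); return R.from_euler('xyz',o["tcp_rot"]).inv().apply(vec)
HT=dict(hopper=0,hopper_mouth=120,cover_tab=163,tray=0,tray_lip=20,tray_grip=80,mat=0,spanner=0,die=0,grease=0,blank1=4)
def find(pic,names):
    for n in names:
        r=tip_of(pic,n)[:6 if n=='blank1' else 2]
        for q in r: print(n,round(q["conf"],2),np.round(q["centre"]),np.round(onplane(pic,q["centre"],HT[n]),1)[:2])
E
python3 - <<'E'
from h import *
o=get_obs();print({k:np.round(v,3) for k,v in o.items()})
ps=[capture(n) for n in("top","scene")]
for p,n in zip(ps,("top","scene")):
    save(p,n+"0");print(n,np.round(p["pose"],2).tolist());find(p,HT)
E
```

```text
{'time': np.float64(0.0), 'joint_positions': array([ 1.114,  0.343,  1.525, -0.   ,  1.275, -0.146]), 'dq': array([-0.002,  0.   , -0.001, -0.002,  0.001,  0.   ]), 'tau': array([ -0.   , -43.125, -24.422,   0.072,   0.056,  -0.   ]), 'tool_pos': array([160.486, 499.732, 404.038]), 'tcp_rot': array([-3.14 , -0.   ,  2.831]), 'contact_force': array([-0.816,  0.435,  0.068]), 'moment': array([ 0.033, -0.037, -0.003]), 'finger_force': np.float64(0.0), 'grip_width': np.float64(91.982)}
top [[-0.02, -0.98, 0.19, 275.64], [-1.0, 0.03, 0.02, -16.64], [-0.03, -0.19, -0.98, 1352.57], [0.0, 0.0, 0.0, 1.0]]
hopper 0.81 [270. 204.] [536.1  13.8]
hopper_mouth 0.77 [265. 192.] [541.1  21. ]
hopper_mouth 0.54 [143. 260.] [384.4 316.9]
cover_tab 0.74 [270. 210.] [488.1  10.3]
cover_tab 0.52 [416. 225.] [ 444.5 -325. ]
tray 0.84 [137. 256.] [405.9 366. ]
tray_lip 0.81 [136. 294.] [305.1 360.9]
tray_lip 0.56 [424. 156.] [ 647.9 -398.2]
tray_grip 0.97 [126. 249.] [414.7 371.6]
tray_grip 0.23 [426. 159.] [ 623.9 -385.2]
mat 0.81 [413. 223.] [ 472.6 -361.3]
spanner 0.82 [153. 160.] [665.  329.7]
spanner 
[... 535 characters left out ...]
 [428. 316.] [385.2 402.3]
hopper_mouth 0.66 [272. 214.] [526.7  15.3]
hopper_mouth 0.66 [426. 313.] [454.5 414.7]
cover_tab 0.87 [286. 193.] [484.4  16.5]
cover_tab 0.49 [380. 321.] [559.6 376.4]
tray_lip 0.84 [441. 283.] [305.5 372.5]
tray_grip 0.58 [417. 295.] [410.1 368. ]
tray_grip 0.46 [409. 295.] [423.6 357.8]
spanner 0.82 [318. 373.] [667.7 334.7]
die 0.76 [160. 202.] [ 673.7 -290.2]
grease 0.82 [143. 173.] [ 652.7 -418.7]
grease 0.26 [407. 296.] [382.  338.6]
blank1 0.71 [428. 313.] [381.6 398.5]
blank1 0.68 [381. 319.] [475.2 339.4]
blank1 0.58 [415. 326.] [428.  399.2]
blank1 0.46 [393. 309.] [433.9 339.7]
blank1 0.45 [407. 296.] [384.1 338.7]
blank1 0.44 [268. 215.] [476.5 -60.2]
```

View pics/top0.png

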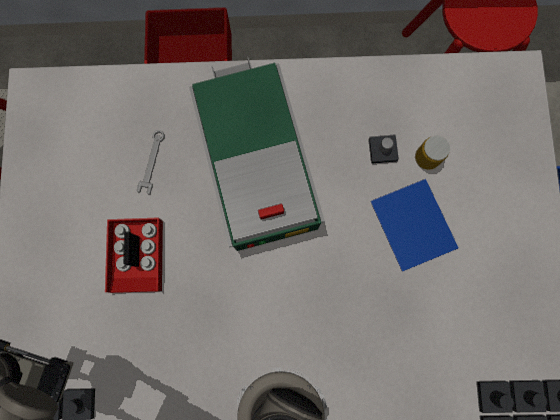

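View pics/scene0.png

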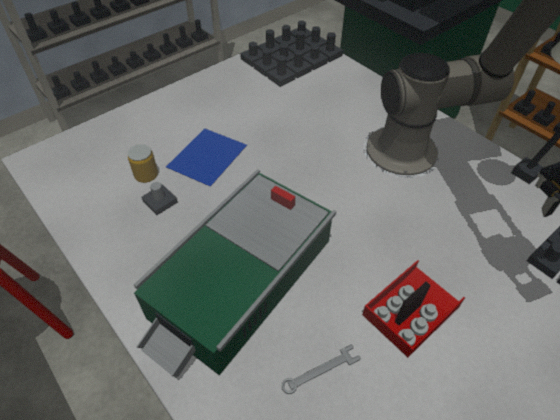

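```bash
python3 - <<'E'
from h import *
p=capture("top")
for n,z in(("hopper",129),("mat",3),("tray",45),("cover_tab",163)):
    for t in trace(p,n)[:2]:
        v,u=np.nonzero(t["pixels"])
        P=np.array([onplane(p,(a,b),z)[:2] for a,b in zip(u,v)],np.float32)
        c,s,a=cv2.minAreaRect(P);print(n,round(t["conf"],2),len(u),np.round(c,1),np.round(s,1),round(np.radians(a),3),np.round(t["rect"]))
# red tab by color
im=p["color"].astype(int)
m=(im[:,:,0]>120)&(im[:,:,1]<70);m[:195]=0;m[222:]=0;m[:,:250]=0;m[:,295:]=0
v,u=np.nonzero(m);P=np.array([onplane(p,(a,b),163)[:2] for a,b in zip(u,v)],np.float32)
c,s,a=cv2.minAreaRect(P);print("tabcol",c,s,np.radians(a))
E
```

```text
hopper 0.78 16832 [646.7  46.9] [460.4 240.1] 0.232 [257. 156. 131. 184.]
mat 0.89 4809 [ 471.6 -361.1] [203.6 164.2] 0.364 [415. 226.  90.  95.]
tray 0.63 3285 [404.9 362.4] [146.3 189.4] 1.563 [136. 254.  60.  74.]
tray 0.39 4829 [ 465.  -351.3] [197.6 163.9] 0.359 [415. 225.  89.  96.]
cover_tab 0.64 135 [451.9 360. ] [29.2 32.4] 0.788 [121. 231.  20.  13.]
cover_tab 0.58 6838 [540.5  21.7] [194.2 201.9] 0.237 [266. 191. 104.  96.]
tabcol (489.0831604003906, 9.18142318725586) (16.69880485534668, 56.67967224121094) 0.22173785499525098
```

```bash
cat >> h.py <<'E'
def need(x,y,zg,yaw):
    "tool shift (m) and spin to bring the grasp point to x,y,zg (mm) with tool yaw"
    o=get_obs();d=totool(np.array([x,y,zg+159.])-o["tool_pos"],o)/1000
    s=-(yaw-o["tcp_rot"][2]);s=(s+np.pi)%(2*np.pi)-np.pi
    print("t",round(float(o["time"]),2),"pos",np.round(o["tool_pos"],1),"rot",np.round(o["tcp_rot"],3),"F",np.round(o["contact_force"],1),"w",round(float(o["grip_width"]),1),"j",np.round(o["joint_positions"],2));print("need",np.round(d,4),round(s,3))
E
python3 -m inch '[[-0.462,-0.367,0,1.025,1],[-0.462,-0.367,0,1.025,1],[-0.462,-0.367,0,1.025,1],[-0.462,-0.367,0,1.025,1],[-0.462,-0.367,0,1.025,1],[-0.462,-0.367,0,1.025,1],[-0.462,-0.367,0,1.025,1],[-0.462,-0.367,0,1.025,1]]'
python3 -c "
from h import *
need(489,9.5,245,1.806)"
```

```text
time: 2.12
tool_pos: [346.2, 220.8, 405.0]
tcp_rot: [3.141, -0.0, 1.825]
contact_force: [-0.2, 0.8, 0.9]
grip_width: 91.7
finger_force: 0.0
t 2.12 pos [346.2 220.8 405. ] rot [ 3.141 -0.     1.825] F [-0.2  0.8  0.9] w 91.7 j [0.38 0.13 1.81 0.   1.2  0.13]
need [-0.2404  0.0851  0.001 ] 0.019
```

```bash
python3 -m inch '[[-0.24,0.085,0,0.019,1],[-0.24,0.085,0,0.019,1],[-0.24,0.085,0,0.019,1],[-0.24,0.085,0,0.019,1],[-0.24,0.085,0,0.019,1],[-0.24,0.085,0,0.019,1],[-0.24,0.085,0.0,0.019,1],[-0.24,0.085,0,0.019,1]]'
python3 - <<'E'
from h import *
need(489,9.5,152,1.806)
p=capture("wrist");save(p,"w1");find(p,["cover_tab","hopper_mouth"])
E
```

```text
time: 2.78
tool_pos: [490.4, 10.5, 404.3]
tcp_rot: [-3.141, -0.0, 1.808]
contact_force: [-0.0, 1.0, -0.9]
grip_width: 91.9
finger_force: 0.0
t 2.78 pos [490.4  10.5 404.3] rot [-3.141 -0.     1.808] F [-0.   1.  -0.9] w 91.9 j [-0.13  0.28  1.62 -0.    1.25 -0.37]
need [-0.0007 -0.0016  0.0933] 0.002
cover_tab 0.76 [275. 222.] [487.2  10.2]
hopper_mouth 0.67 [328. 210.] [535.8  17.5]
```

View pics/w1.png

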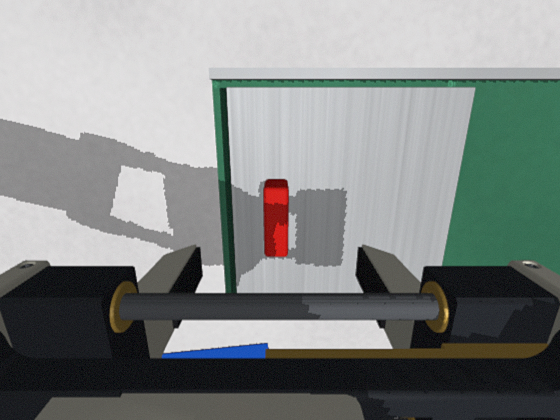

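```bash
python3 -m inch '[[-0.001,-0.003,0.04,0,1],[-0.001,-0.003,0.08,0,1],[-0.001,-0.003,0.092,0,1],[-0.001,-0.003,0.092,0,0],[-0.001,-0.003,0.092,0,0],[-0.001,-0.003,0.092,0,0],[-0.001,-0.003,0.092,0,0],[-0.001,-0.003,0.092,0,0]]'
python3 -c "
from h import *
need(489,9.5,152,1.806)"
```

```text
time: 3.6
tool_pos: [487.1, 11.1, 314.1]
tcp_rot: [3.139, 0.001, 1.812]
contact_force: [-0.0, -0.0, 0.1]
grip_width: 62.8
finger_force: 0.0
t 3.6 pos [487.1  11.1 314.1] rot [3.139e+00 1.000e-03 1.812e+00] F [-0.  -0.   0.1] w 62.8 j [-0.13  0.37  1.76  0.    1.01 -0.38]
need [-0.0021  0.0015  0.0031] 0.006
```

```bash
python3 -m inch '[[0,0,0,0,0],[0,0,0,0,0],[0,0,0,0,0],[0,0,0,0,0],[0,0,0,0,0],[0,0,0,0,0],[0,0,0,0,0],[0,0.01,0,0,0]]'
python3 -m inch '[[0,0.02,0,0,0],[0,0.045,0,0,0],[0,0.07,0,0,0],[0,0.095,0,0,0],[0,0.12,0,0,0],[0,0.14,0,0,0],[0,0.15,0,0,0],[0,0.155,0,0,0]]'
python3 -c "
from h import *
need(489,9.5,152,1.806)"
```

```text
time: 4.27
tool_pos: [495.5, 13.0, 312.7]
tcp_rot: [-3.139, -0.0, 1.812]
contact_force: [-2.6, -1.2, 0.9]
grip_width: 20.0
finger_force: 30.0
time: 4.93
tool_pos: [648.1, 50.0, 312.7]
tcp_rot: [3.142, 0.001, 1.812]
contact_force: [-1.9, -3.5, 4.1]
grip_width: 19.9
finger_force: 30.0
t 4.93 pos [648.1  50.  312.7] rot [3.142e+00 1.000e-03 1.812e+00] F [-1.9 -3.5  4.1] w 19.9 j [-0.04  0.65  1.27 -0.    1.22 -0.28]
need [-0.0014 -0.1642  0.0017] 0.006
```

```bash
python3 -m inch '[[0,0.003,0,0,0],[0,0.006,0,0,0],[0,0.006,0,0,0]]'
python3 -m inch '[[0,0.002,0,0,0],[0,0.004,0,0,0],[0,0.004,0,0,0]]'
python3 -m inch '[[0,0.002,0,0,0],[0,0.003,0,0,0],[0,0.003,0,0,0]]'
```

```text
time: 5.18
tool_pos: [652.9, 51.2, 312.7]
tcp_rot: [3.141, 0.001, 1.811]
contact_force: [1.6, -4.1, 1.6]
grip_width: 19.5
finger_force: 30.0
time: 5.43
tool_pos: [656.5, 52.0, 312.7]
tcp_rot: [-3.141, 0.001, 1.811]
contact_force: [0.6, -5.8, 1.2]
grip_width: 19.9
finger_force: 30.0
time: 5.68
tool_pos: [659.3, 52.7, 312.7]
tcp_rot: [-3.141, 0.001, 1.811]
contact_force: [0.4, -5.8, 0.3]
grip_width: 19.6
finger_force: 30.0
```

```bash
python3 -m inch '[[-0.001,0.002,0,0,0],[-0.001,0.003,0,0,0],[-0.001,0.003,0,0,0]]'
python3 -m inch '[[0,0.002,0,0,0],[0,0.003,0,0,0],[0,0.003,0,0,0]]'
python3 -m inch '[[0,0.002,0,0,0],[0,0.003,0,0,0],[0,0.003,0,0,0]]'
```

```text
time: 5.93
tool_pos: [661.1, 52.8, 312.7]
tcp_rot: [-3.136, -0.001, 1.812]
contact_force: [-11.2, -4.9, 6.6]
grip_width: 19.9
finger_force: 30.0
time: 6.18
tool_pos: [662.3, 53.1, 312.6]
tcp_rot: [-3.128, -0.002, 1.812]
contact_force: [-23.2, -7.3, 11.6]
grip_width: 20.0
finger_force: 30.1
time: 6.43
tool_pos: [663.6, 53.3, 312.4]
tcp_rot: [-3.121, -0.002, 1.812]
contact_force: [-33.8, -10.8, 18.3]
grip_width: 20.1
finger_force: 30.1
```

```bash
python3 -m inch '[[0,-0.003,0,0,0.6],[0,-0.004,0,0,0.6],[0,-0.005,0,0,0.6],[0,-0.005,0,0,0.6],[0,-0.005,-0.03,0,0.6],[0,-0.005,-0.07,0,0.6],[0,-0.005,-0.095,0,1],[0,-0.005,-0.095,0,1]]'
python3 - <<'E'
from h import *
need(413,370,245,3.134)
p=capture("top");save(p,"top1");find(p,["cover_tab","tray_grip","hopper_mouth","tray_lip"])
E
```

```text
time: 7.1
tool_pos: [664.5, 53.8, 414.7]
tcp_rot: [3.13, 0.003, 1.812]
contact_force: [0.7, -0.5, 1.2]
grip_width: 64.3
finger_force: 0.0
t 7.1 pos [664.5  53.8 414.7] rot [3.130e+00 3.000e-03 1.812e+00] F [ 0.7 -0.5  1.2] w 64.3 j [-0.03  0.6   1.07  0.    1.46 -0.28]
need [ 0.3672 -0.1686  0.0078] -1.322
tray_grip 0.57 [125. 246.] [422.5 373.8]
hopper_mouth 0.67 [268. 196.] [532.   16.1]
hopper_mouth 0.57 [382. 150.] [ 640.1 -267.5]
tray_lip 0.45 [139. 255.] [405.1 356.5]
```

View pics/top1.png

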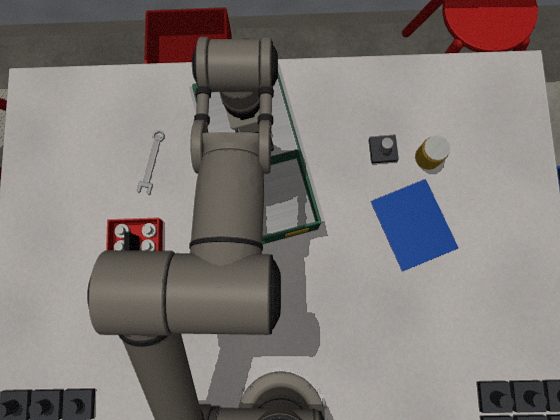

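```bash
python3 -m inch '[[0.367,-0.169,0,-1.322,1],[0.367,-0.169,0,-1.322,1],[0.367,-0.169,0,-1.322,1],[0.367,-0.169,0,-1.322,1],[0.367,-0.169,0,-1.322,1],[0.367,-0.169,0,-1.322,1],[0.367,-0.169,0,-1.322,1],[0.367,-0.169,0,-1.322,1]]'
python3 -c "
from h import *
need(413,370,245,3.134)"
```

```text
time: 8.02
tool_pos: [454.4, 315.3, 406.4]
tcp_rot: [-3.14, -0.002, 2.818]
contact_force: [0.5, -1.1, 0.3]
grip_width: 91.5
finger_force: 0.0
t 8.02 pos [454.4 315.3 406.4] rot [-3.140e+00 -2.000e-03  2.818e+00] F [ 0.5 -1.1  0.3] w 91.5 j [ 0.47  0.39  1.44  0.    1.31 -0.78]
need [0.0567 0.0386 0.0024] -0.316
```

```bash
python3 -m inch '[[0.057,0.039,0,-0.316,1],[0.057,0.039,0,-0.316,1],[0.057,0.039,0,-0.316,1],[0.057,0.039,0,-0.316,1]]'
python3 - <<'E'
from h import *
need(413,370,80,3.134)
p=capture("wrist");save(p,"w2");find(p,["tray_grip","tray_lip","tray","blank1"])
E
```

```text
time: 8.35
tool_pos: [413.4, 370.8, 406.4]
tcp_rot: [-3.14, -0.002, 3.134]
contact_force: [-0.0, 0.5, 0.7]
grip_width: 92.1
finger_force: 0.0
t 8.35 pos [413.4 370.8 406.4] rot [-3.140e+00 -2.000e-03  3.134e+00] F [-0.   0.5  0.7] w 92.1 j [ 0.59  0.4   1.44  0.    1.31 -0.97]
need [ 1.000e-04 -6.000e-04  1.674e-01] -0.0
tray_grip 0.9 [276. 198.] [416.9 367.1]
tray_lip 0.95 [271.  94.] [309.  361.8]
tray 0.8 [274. 171.] [403. 364.]
blank1 0.89 [253. 156.] [382.8 336.7]
blank1 0.87 [307. 191.] [429.1 406.5]
blank1 0.83 [303. 219.] [468.9 401.9]
blank1 0.74 [298. 156.] [382.7 395. ]
blank1 0.69 [250. 224.] [474.8 329.3]
blank1 0.6 [253. 190.] [426.7 336.1]
```

View pics/w2.png

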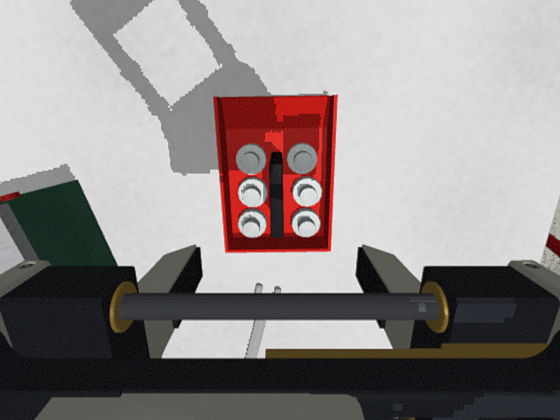

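```bash
python3 -m inch '[[-0.002,-0.003,0.035,-0.02,0.6],[-0.003,-0.003,0.07,-0.02,0.6],[-0.003,-0.003,0.105,-0.02,0.6],[-0.003,-0.003,0.14,-0.02,0.6],[-0.003,-0.003,0.165,-0.02,0.6],[-0.003,-0.003,0.172,-0.02,0.6],[-0.003,-0.003,0.172,-0.02,0.2],[-0.003,-0.003,0.172,-0.02,0]]'
python3 -m inch '[[0,0,0,0,0],[0,0,0,0,0],[0,0,0,0,0],[0,0,0,0,0],[0,0,0,0,0],[0,0,0,0,0]]'
python3 -c "
from h import *
need(416,367.5,75,3.155)"
```

```text
time: 9.27
tool_pos: [418.6, 366.3, 236.7]
tcp_rot: [3.141, 0.001, -3.137]
contact_force: [0.2, -0.2, 0.1]
grip_width: 46.3
finger_force: 0.0
time: 9.77
tool_pos: [417.9, 366.7, 236.5]
tcp_rot: [3.14, 0.001, -3.135]
contact_force: [-0.1, 1.2, 5.0]
grip_width: 14.2
finger_force: 30.0
t 9.77 pos [417.9 366.7 236.5] rot [ 3.140e+00  1.000e-03 -3.135e+00] F [-0.1  1.2  5. ] w 14.2 j [ 0.58  0.58  1.65  0.    0.91 -1.  ]
need [0.0019 0.0008 0.0025] -0.007
```

```bash
python3 -m inch '[[0,0,-0.005,0,0],[0,0,-0.02,0,0],[0,0,-0.045,0,0],[0,0,-0.075,0,0],[0,0,-0.11,0,0],[0,0,-0.145,0,0],[0,0,-0.17,0,0],[0,0,-0.18,0,0]]'
python3 - <<'E'
from h import *
need(593,35,255,3.378)
p=capture("scene");save(p,"s2")
E
```

```text
time: 10.43
tool_pos: [417.8, 366.4, 419.3]
tcp_rot: [3.139, 0.004, -3.135]
contact_force: [0.6, 0.5, -6.5]
grip_width: 13.9
finger_force: 30.0
t 10.43 pos [417.8 366.4 419.3] rot [ 3.139  0.004 -3.135] F [ 0.6  0.5 -6.5] w 13.9 j [ 0.58  0.39  1.42 -0.    1.33 -0.99]
need [-0.1731 -0.3325  0.0051] -0.23
```

View pics/s2.png

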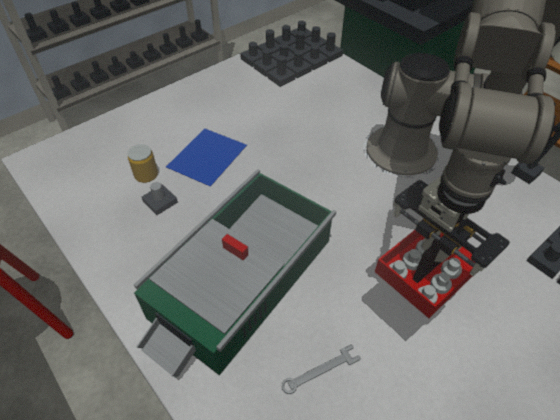

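```bash
python3 -m inch '[[-0.003,-0.006,0,-0.005,0],[-0.01,-0.02,0,-0.015,0],[-0.021,-0.04,0,-0.03,0],[-0.033,-0.063,0,-0.05,0],[-0.047,-0.09,0,-0.07,0],[-0.06,-0.116,0,-0.09,0],[-0.074,-0.143,0,-0.11,0],[-0.088,-0.17,0,-0.13,0]]'
python3 -m inch '[[-0.008,-0.028,0,-0.02,0],[-0.02,-0.056,0,-0.04,0],[-0.032,-0.082,0,-0.06,0],[-0.043,-0.105,0,-0.07,0],[-0.052,-0.124,0,-0.08,0],[-0.06,-0.138,0,-0.09,0],[-0.064,-0.146,0,-0.1,0],[-0.066,-0.149,0,-0.1,0]]'
python3 -c "
from h import *
need(593,35,255,3.378)"
```

```text
time: 11.15
tool_pos: [507.0, 195.1, 412.4]
tcp_rot: [-3.141, -0.006, -3.004]
contact_force: [0.3, 0.7, -6.4]
grip_width: 13.7
finger_force: 30.0
time: 11.82
tool_pos: [592.8, 56.7, 412.8]
tcp_rot: [3.141, -0.005, -2.907]
contact_force: [1.0, -0.3, -6.3]
grip_width: 14.2
finger_force: 30.0
t 11.82 pos [592.8  56.7 412.8] rot [ 3.141 -0.005 -2.907] F [ 1.  -0.3 -6.3] w 14.2 j [-0.03  0.47  1.3  -0.    1.37 -1.84]
need [ 0.0049 -0.0211 -0.0012] -0.001
```

```bash
python3 -m inch '[[0.003,-0.01,0,0,0],[0.005,-0.019,0,0,0],[0.005,-0.021,0,0,0],[0.005,-0.021,0,0,0]]'
python3 -c "
from h import *
need(593,35,253,3.378)"
python3 -m inch '[[0,0,0.008,0,0],[0,0,0.013,0,0],[0.006,0,0.019,0,0],[0.013,0,0.025,0,0],[0.018,0,0.032,0,0],[0.023,0,0.0385,0,0],[0.023,0,0.0385,0,0]]'
python3 - <<'E'
from h import *
need(593,35,253,3.378)
p=capture("scene");cv2.imwrite("pics/s3.png",cv2.resize(p["color"][120:360,180:460,::-1],None,fx=2.5,fy=2.5))
E
```

```text
time: 12.15
tool_pos: [592.2, 36.3, 415.7]
tcp_rot: [3.142, -0.0, -2.906]
contact_force: [0.2, -0.3, -5.0]
grip_width: 13.6
finger_force: 30.0
t 12.15 pos [592.2  36.3 415.7] rot [ 3.142 -0.    -2.906] F [ 0.2 -0.3 -5. ] w 13.6 j [-0.07  0.46  1.31  0.    1.37 -1.87]
need [-0.0005 -0.0014  0.0037] -0.001
time: 12.73
tool_pos: [569.3, 31.6, 376.7]
tcp_rot: [3.141, -0.001, -2.905]
contact_force: [-2.5, 0.2, -0.8]
grip_width: 13.8
finger_force: 30.0
t 12.73 pos [569.3  31.6 376.7] rot [ 3.141e+00 -1.000e-03 -2.905e+00] F [-2.5  0.2 -0.8] w 13.8 j [-0.08  0.45  1.44  0.    1.25 -1.89]
need [-0.0238 -0.0023 -0.0354] 0.0
```

View pics/s3.png

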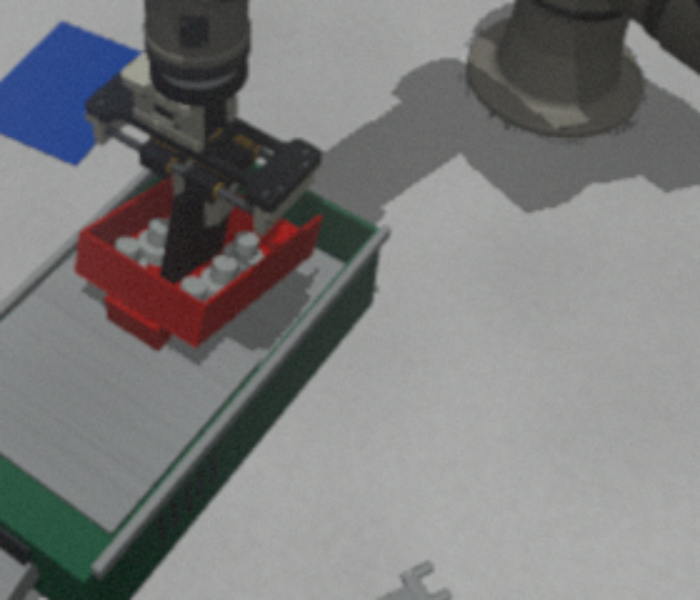

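```bash
python3 -m inch '[[0.004,0,0.009,0,0],[0.008,0,0.018,0,0],[0.011,0,0.026,0,0],[0.013,0,0.034,0,0],[0.014,0,0.042,0,0],[0.015,0,0.05,0,0],[0.015,0,0.05,0,0],[0.015,0,0.05,0,0]]'
python3 - <<'E'
from h import *
need(593,35,253,3.378)
p=capture("scene");a=p["color"][120:320,180:400,::-1];q=capture("top");b=q["color"][100:300,180:400,::-1]
cv2.imwrite("pics/s4.png",cv2.resize(np.hstack([a,b]),None,fx=1.8,fy=1.8))
E
```

```text
time: 13.45
tool_pos: [555.4, 28.0, 326.7]
tcp_rot: [3.141, -0.002, -2.905]
contact_force: [-3.3, -0.9, -3.9]
grip_width: 13.6
finger_force: 30.0
t 13.45 pos [555.4  28.  326.7] rot [ 3.141e+00 -2.000e-03 -2.905e+00] F [-3.3 -0.9 -3.9] w 13.6 j [-0.09  0.47  1.55  0.    1.12 -1.89]
need [-0.038  -0.0019 -0.0854] -0.0
```

View pics/s4.png

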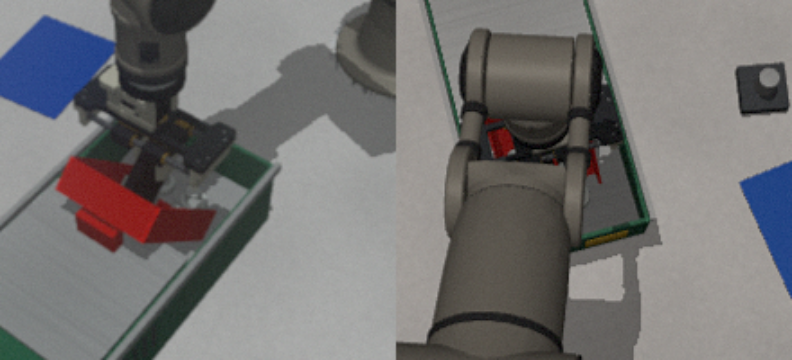

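```bash
python3 -m inch '[[0.004,0,-0.015,0,0],[0.006,0,-0.035,0,0],[-0.004,0,-0.035,0,0],[0.006,0,-0.035,0,0],[-0.004,0,-0.035,0,0],[0.006,0,-0.035,0,0],[0.002,0,-0.035,0,0],[0.002,0,-0.035,0,0]]'
python3 - <<'E'
from h import *
need(593,35,253,3.378)
p=capture("scene");a=p["color"][120:320,180:400,::-1];q=capture("wrist");b=q["color"][0:300,100:430,::-1]
cv2.imwrite("pics/s5.png",np.hstack([cv2.resize(a,(396,360)),cv2.resize(b,(396,360))]))
E
```

```text
time: 14.22
tool_pos: [554.4, 27.5, 362.8]
tcp_rot: [-3.141, 0.002, -2.906]
contact_force: [0.6, -0.6, -2.5]
grip_width: 14.0
finger_force: 30.0
t 14.22 pos [554.4  27.5 362.8] rot [-3.141e+00  2.000e-03 -2.906e+00] F [ 0.6 -0.6 -2.5] w 14.0 j [-0.09  0.43  1.51  0.    1.2  -1.9 ]
need [-0.0394 -0.0017 -0.0491] -0.0
```

View pics/s5.png

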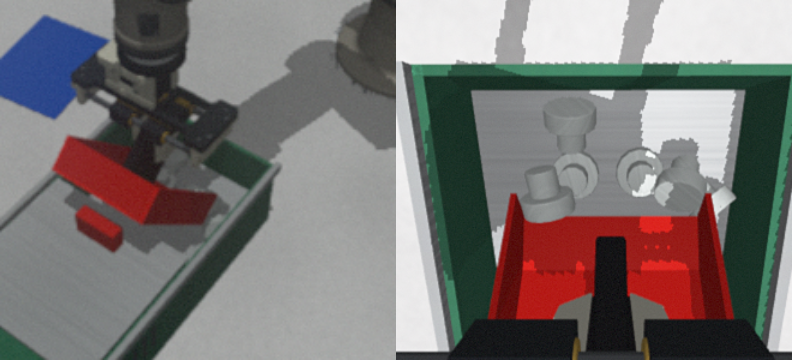

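```bash
python3 -m inch '[[0.002,0,-0.01,0,0],[0.004,0,-0.03,0,0],[0.005,0,-0.05,0,0],[0.005,0,-0.07,0,0],[0.005,0,-0.085,0,0],[0.005,0,-0.095,0,0]]'
python3 -c "
from h import *
need(418,-381.6,294,3.504)"
```

```text
time: 14.82
tool_pos: [548.7, 26.2, 460.0]
tcp_rot: [-3.141, 0.003, -2.905]
contact_force: [0.8, 0.1, -2.5]
grip_width: 14.0
finger_force: 30.0
t 14.82 pos [548.7  26.2 460. ] rot [-3.141e+00  3.000e-03 -2.905e+00] F [ 0.8  0.1 -2.5] w 14.0 j [-0.09  0.35  1.36  0.    1.43 -1.9 ]
need [ 0.2225 -0.3659  0.0066] -0.126
```

```bash
python3 -m inch '[[0.003,-0.005,0,0,0],[0.012,-0.02,0,-0.01,0],[0.026,-0.043,0,-0.02,0],[0.042,-0.07,0,-0.03,0],[0.059,-0.097,0,-0.04,0],[0.076,-0.125,0,-0.05,0],[0.093,-0.153,0,-0.06,0],[0.11,-0.181,0,-0.07,0]]'
python3 -m inch '[[0.019,-0.027,0,-0.01,0],[0.038,-0.055,0,-0.02,0],[0.056,-0.083,0,-0.03,0],[0.073,-0.11,0,-0.04,0],[0.088,-0.134,0,-0.05,0],[0.099,-0.152,0,-0.055,0],[0.105,-0.165,0,-0.056,0],[0.109,-0.17,0,-0.056,0]]'
python3 - <<'E'
from h import *
need(418,-381.6,140,3.504)
p=capture("scene");a=p["color"][60:260,90:310,::-1];q=capture("top");b=q["color"][130:330,330:550,::-1]
cv2.imwrite("pics/s6.png",cv2.resize(np.hstack([a,b]),None,fx=1.8,fy=1.8))
for n in ("mat",):
  for t in trace(p,n)[:1]: print(t["conf"],t["rect"])
for r in tip_of(p,"tray_lip")[:1]+tip_of(p,"tray_grip")[:1]: print(r)
E
```

```text
time: 15.48
tool_pos: [483.1, -177.1, 456.3]
tcp_rot: [3.14, -0.001, -2.835]
contact_force: [0.4, -1.1, -2.4]
grip_width: 13.9
finger_force: 30.0
time: 16.15
tool_pos: [430.8, -372.4, 456.1]
tcp_rot: [3.14, -0.001, -2.781]
contact_force: [-0.3, -0.3, -1.8]
grip_width: 14.3
finger_force: 30.0
t 16.15 pos [ 430.8 -372.4  456.1] rot [ 3.140e+00 -1.000e-03 -2.781e+00] F [-0.3 -0.3 -1.8] w 14.3 j [-0.85  0.39  1.31 -0.    1.44 -2.78]
need [ 0.0151 -0.0043  0.1571] -0.002
0.77 [205.1, 154.2, 76.3, 58.1]
{'centre': [216.9, 94.4], 'conf': 0.94}
{'centre': [202.0, 59.7], 'conf': 0.84}
```

View pics/s6.png

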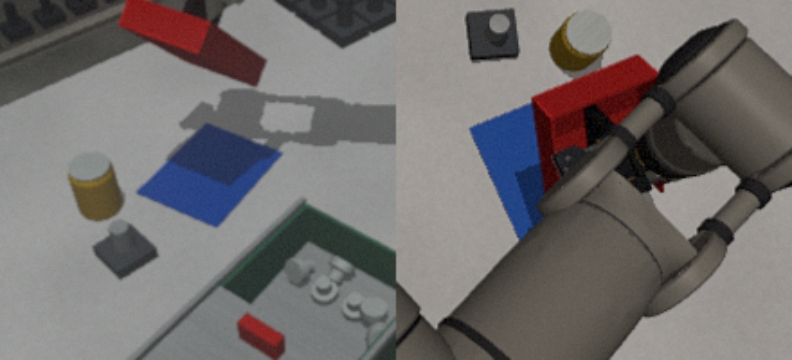

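```bash
python3 -m inch '[[0.005,-0.001,0.015,0,0],[0.01,-0.003,0.045,0,0],[0.015,-0.004,0.08,0,0],[0.015,-0.004,0.11,0,0],[0.015,-0.004,0.135,0,0],[0.015,-0.004,0.15,0,0],[0.015,-0.004,0.157,0,0],[0.015,-0.004,0.157,0,0]]'
python3 -m inch '[[0,0,0.006,0,0],[0,0,0.012,0,0],[0,0,0.016,0,0],[0,0,0.016,0,0]]'
python3 -c "
from h import *
need(418,-381.6,120,3.504)"
```

```text
time: 17.07
tool_pos: [419.2, -378.4, 299.0]
tcp_rot: [3.139, -0.001, -2.778]
contact_force: [-0.4, 0.2, -1.9]
grip_width: 13.5
finger_force: 30.0
time: 17.4
tool_pos: [420.4, -379.4, 289.2]
tcp_rot: [-3.135, 0.005, -2.779]
contact_force: [1.1, 7.4, 22.9]
grip_width: 13.9
finger_force: 30.0
t 17.4 pos [ 420.4 -379.4  289.2] rot [-3.135  0.005 -2.779] F [ 1.1  7.4 22.9] w 13.9 j [-0.87  0.53  1.57  0.    1.04 -2.8 ]
need [ 0.0031 -0.0012  0.0102] -0.0
```

```bash
python3 - <<'E'
from h import *
p=capture("scene");a=p["color"][60:260,90:310,::-1];q=capture("wrist");b=q["color"][0:400,60:500,::-1]
cv2.imwrite("pics/s7.png",np.hstack([cv2.resize(a,(396,360)),cv2.resize(b,(396,360))]))
E
```

```text
(no output)
```

View pics/s7.png

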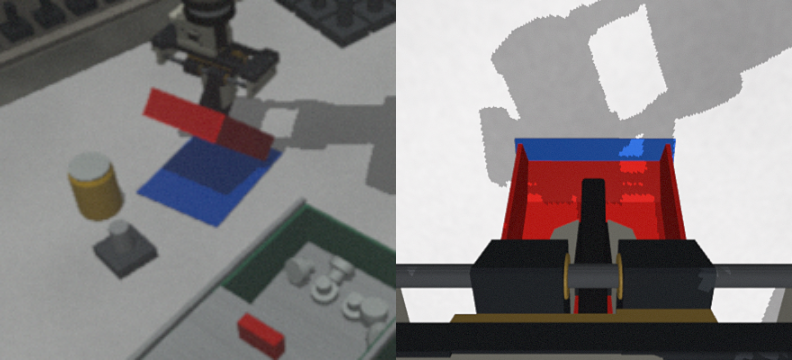

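```bash
python3 -m inch '[[-0.005,0,-0.002,0,0],[-0.01,0,-0.002,0,0],[-0.015,0,0,0,0],[-0.02,0,0.002,0,0]]'
python3 -m inch '[[-0.006,0,0.003,0,0],[-0.012,0,0.006,0,0],[-0.018,0,0.009,0,0],[-0.022,0,0.012,0,0]]'
python3 -c "
from h import *
need(484.2,-356.4,80.5,3.504)"
```

```text
time: 17.83
tool_pos: [438.8, -372.5, 285.6]
tcp_rot: [-3.137, 0.003, -2.779]
contact_force: [1.6, 4.3, 19.3]
grip_width: 14.1
finger_force: 30.0
time: 18.17
tool_pos: [460.7, -364.2, 274.4]
tcp_rot: [-3.135, 0.007, -2.779]
contact_force: [6.1, 5.6, 19.7]
grip_width: 14.0
finger_force: 30.0
t 18.17 pos [ 460.7 -364.2  274.4] rot [-3.135  0.007 -2.779] F [ 6.1  5.6 19.7] w 14.0 j [-0.8   0.58  1.52  0.    1.03 -2.74]
need [-0.0245 -0.0008  0.0351] 0.0
```

```bash
python3 -m inch '[[-0.007,0,0.003,0,0],[-0.014,0,0.006,0,0],[-0.021,0,0.01,0,0],[-0.021,0,0.01,0,0]]'
python3 -m inch '[[-0.006,0,0.003,0,0],[-0.012,0,0.006,0,0],[-0.018,0,0.009,0,0],[-0.018,0,0.009,0,0]]'
python3 - <<'E'
from h import *
need(484.2,-356.4,80.5,3.504)
p=capture("scene");a=p["color"][60:260,90:310,::-1];q=capture("wrist");b=q["color"][0:400,60:500,::-1]
cv2.imwrite("pics/s8.png",np.hstack([cv2.resize(a,(396,360)),cv2.resize(b,(396,360))]))
E
```

```text
time: 18.5
tool_pos: [479.9, -357.0, 261.8]
tcp_rot: [-3.137, 0.004, -2.778]
contact_force: [3.5, 0.3, 5.2]
grip_width: 14.1
finger_force: 30.0
time: 18.83
tool_pos: [495.7, -350.4, 250.7]
tcp_rot: [-3.141, 0.001, -2.779]
contact_force: [1.3, 0.7, 0.4]
grip_width: 13.5
finger_force: 30.0
t 18.83 pos [ 495.7 -350.4  250.7] rot [-3.141e+00  1.000e-03 -2.779e+00] F [1.3 0.7 0.4] w 13.5 j [-0.74  0.64  1.48  0.    1.02 -2.68]
need [ 0.0128 -0.0015  0.0112] 0.001
```

View pics/s8.png

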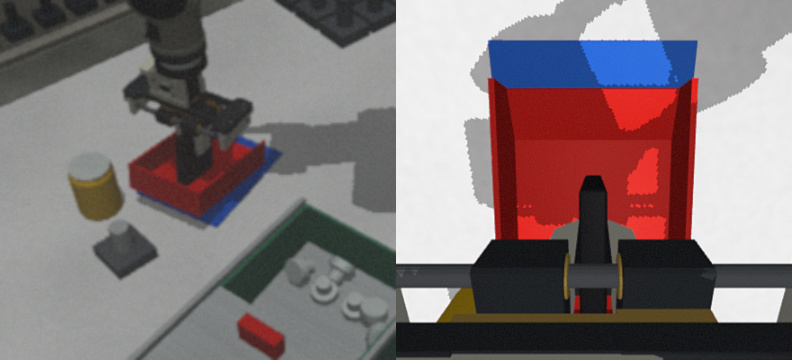

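```bash
python3 -m inch '[[0,0,0.003,0,0],[0,0,0.006,0,0],[0,0,0.006,0,0]]'
python3 -m inch '[[0,0,0.002,0,0],[0,0,0.004,0,0],[0,0,0.004,0,0]]'
```

```text
time: 19.18
tool_pos: [495.3, -350.8, 246.0]
tcp_rot: [-3.14, 0.003, -2.78]
contact_force: [3.3, 0.6, 3.8]
grip_width: 13.8
finger_force: 30.0
time: 19.43
tool_pos: [495.3, -350.9, 242.1]
tcp_rot: [-3.14, 0.003, -2.78]
contact_force: [3.6, 0.7, 4.6]
grip_width: 13.8
finger_force: 30.0
```

```bash
python3 -m inch '[[0,0,0.002,0,0],[0,0,0.003,0,0],[0,0,0.003,0,0]]'
python3 -m inch '[[0,0,0.001,0,0],[0,0,0.002,0,0],[0,0,0.002,0,0]]'
python3 - <<'E'
from h import *
q=capture("wrist");s=capture("scene")
HT.update(tray_lip=23,tray=3)
for c in (q,s): find(c,["tray_lip","mat","tray"])
for c in (q,s):
  for r in look_for(c,"tray")[:1]: print(r)
E
```

```text
time: 19.68
tool_pos: [495.2, -350.9, 239.1]
tcp_rot: [-3.14, 0.002, -2.78]
contact_force: [3.4, 0.4, 4.0]
grip_width: 14.0
finger_force: 30.0
time: 19.93
tool_pos: [495.2, -350.9, 237.1]
tcp_rot: [-3.14, 0.002, -2.78]
contact_force: [3.5, 0.7, 4.0]
grip_width: 14.2
finger_force: 30.0
tray_lip 0.84 [277.  79.] [ 399.7 -388.9]
tray 0.74 [280. 220.] [ 490.1 -352.3]
tray_lip 0.59 [220. 138.] [ 406.1 -375.5]
tray 0.65 [296. 229.] [451.2  22.6]
tray 0.55 [204. 157.] [ 479.5 -357.9]
{'rect': [279.6, 210.8, 255.6, 276.3], 'conf': 0.84}
{'rect': [201.4, 159.7, 73.3, 47.5], 'conf': 0.62}
```

```bash
python3 -m inch '[[0,0,0.002,0,0],[0,0,0.003,0,0],[0,0,0.003,0,0]]'
python3 -m inch '[[0,0,0.002,0,0],[0,0,0.003,0,0],[0,0,0.003,0,0]]'
```

```text
time: 20.68
tool_pos: [495.0, -350.9, 233.7]
tcp_rot: [-3.14, 0.001, -2.78]
contact_force: [3.1, -0.0, 5.3]
grip_width: 14.1
finger_force: 30.0
time: 20.93
tool_pos: [495.2, -350.8, 231.2]
tcp_rot: [-3.14, 0.002, -2.78]
contact_force: [4.1, 2.7, 7.3]
grip_width: 14.0
finger_force: 30.0
```

```bash
python3 -m inch '[[0,0,0.002,0,0],[0,0,0.002,0,0],[0,0,0.002,0,0]]'
python3 -m inch '[[0,0,0.002,0,0],[0,0,0.002,0,0],[0,0,0.002,0,0]]'
```

```text
time: 21.18
tool_pos: [495.3, -350.8, 231.0]
tcp_rot: [-3.139, 0.003, -2.78]
contact_force: [1.8, 3.9, 18.6]
grip_width: 13.8
finger_force: 30.0
time: 21.43
tool_pos: [495.2, -350.7, 230.8]
tcp_rot: [-3.138, 0.003, -2.78]
contact_force: [-2.8, 7.2, 29.7]
grip_width: 13.7
finger_force: 30.0
```

```bash
python3 -m inch '[[0,0,-0.003,0,0],[0,0,-0.004,0,0],[0,0,-0.004,0,0]]'
python3 - <<'E'
from h import *
q=capture("wrist");im=cv2.GaussianBlur(q["color"],(3,3),0).astype(int)
f=np.array([-.9350,-.3546]);l=np.array([-f[1],f[0]])
M=np.array([472,-361.])
def rel(uv,z): d=onplane(q,uv,z)[:2]-M; return np.round([d@f,d@l],1)
B=(im[:,:,2]>im[:,:,0]+40);Rd=(im[:,:,0]>im[:,:,2]+40)&(im[:,:,0]>im[:,:,1]+40)
for c in (220,250,280,310,340):
    b=np.nonzero(B[:200,c])[0];r=np.nonzero(Rd[:250,c])[0]
    print(c,"mat edge",b.min(),rel((c,b.min()),3),"lip",r.min(),rel((c,r.min()),23))
rows=np.nonzero(B.sum(1)>40)[0]
for v in rows[2::12]:
    b=np.nonzero(B[v])[0];print("mat sides",v,rel((b.min(),v),3),rel((b.max(),v),3))
for v in (130,160,190):
    r=np.nonzero(Rd[v])[0];print("wall tops",v,rel((r.min(),v),48),rel((r.max(),v),48))
o=get_obs();d=o["tool_pos"][:2]-M;print("grip rel",d@f,d@l,o["contact_force"],o["tool_pos"][2])
E
```

```text
time: 21.68
tool_pos: [494.5, -350.9, 230.9]
tcp_rot: [-3.141, 0.001, -2.78]
contact_force: [-0.8, 2.4, 11.0]
grip_width: 14.2
finger_force: 30.0
220 mat edge 40 [102.  35.] lip 73 [81.  32.6]
250 mat edge 40 [101.9  16.5] lip 73 [81.  15.3]
280 mat edge 40 [101.9  -2.1] lip 73 [81. -2.]
310 mat edge 40 [101.8 -20.7] lip 73 [ 80.9 -19.3]
340 mat edge 39 [102.4 -39.2] lip 73 [ 80.9 -36.6]
mat sides 41 [101.5  78.4] [101.2 -80.1]
mat sides 53 [94.8 78.1] [ 94.5 -79.7]
mat sides 65 [88.  78.3] [ 87.7 -79.9]
wall tops 130 [50.8 65.7] [ 50.5 -67.9]
wall tops 160 [34.9 65.7] [ 34.7 -67.8]
wall tops 190 [18.  65.6] [ 17.8 -67.7]
grip rel -24.658928505394634 -1.4888175387841427 [-1.21186782  2.41981732 10.63347968] 230.88861882329527
```

```bash
python3 -m inch '[[0,0,-0.006,0,0],[0.005,0,-0.006,0,0],[0.01,0,-0.006,0,0],[0.014,0,-0.006,0,0],[0.014,0,-0.003,0,0],[0.014,0,0.001,0,0],[0.014,0,0.001,0,0],[0.014,0,0.001,0,0]]'
python3 - <<'E'
from h import *
q=capture("wrist");im=cv2.GaussianBlur(q["color"],(3,3),0).astype(int)
f=np.array([-.9350,-.3546]);l=np.array([-f[1],f[0]]);M=np.array([472,-361.])
def rel(uv,z): d=onplane(q,uv,z)[:2]-M; return np.round([d@f,d@l],1)
B=(im[:,:,2]>im[:,:,0]+40);Rd=(im[:,:,0]>im[:,:,2]+40)&(im[:,:,0]>im[:,:,1]+40)
for c in (230,280,330):
    b=np.nonzero(B[:200,c])[0];r=np.nonzero(Rd[:250,c])[0]
    print(c,b.min(),rel((c,b.min()),3),"lip",r.min(),rel((c,r.min()),23))
r=np.nonzero(Rd[160])[0];print(rel((r.min(),160),48),rel((r.max(),160),48))
E
```

```text
time: 22.4
tool_pos: [481.1, -356.0, 230.3]
tcp_rot: [-3.141, -0.001, -2.779]
contact_force: [-6.4, 0.9, 10.8]
grip_width: 13.8
finger_force: 30.0
230 65 [102.5  29.6] lip 73 [95.6 26.9]
280 65 [102.5  -2. ] lip 73 [95.6 -1.9]
330 65 [102.4 -33.5] lip 73 [ 95.5 -30.6]
[49.6 65.6] [ 49.4 -67.5]
```

```bash
python3 -m inch '[[0,0,-0.002,0,0.4],[0,0,-0.002,0,0.4],[0,0,-0.002,0,0.4],[0,0,-0.002,0,0.4],[0,0,-0.02,0,0.4],[0,0,-0.055,0,0.4],[0,0,-0.095,0,0.4],[0,0,-0.13,0,0.4]]'
python3 -m inch '[[0,0,-0.03,0,0.4],[0.01,0.03,-0.05,0,0.4],[0.03,0.07,-0.07,0,0.4],[0.05,0.11,-0.08,0,0.4],[0.07,0.15,-0.08,0,0.4],[0.09,0.19,-0.08,0,0.4],[0.1,0.21,-0.08,0,0.4],[0.1,0.21,-0.08,0,0.4]]'
python3 - <<'E'
from h import *
s=capture("scene");t=capture("top")
HT.update(tray_lip=23,tray=3,tray_grip=83)
for c in (s,t): print('-');find(c,["tray_lip","tray","tray_grip","mat","cover_tab","spanner","die","grease"])
for c in(s,t):
  print([(round(b["conf"],2),np.round(b["rect"]).tolist()) for b in look_for(c,"blank1")[:8]])
E
```

```text
time: 23.12
tool_pos: [481.6, -355.7, 360.7]
tcp_rot: [3.141, -0.0, -2.779]
contact_force: [0.6, -0.9, -0.3]
grip_width: 36.9
finger_force: 0.0
time: 23.78
tool_pos: [309.4, -190.4, 438.6]
tcp_rot: [3.137, -0.002, -2.778]
contact_force: [0.6, -0.1, 0.5]
grip_width: 36.7
finger_force: 0.0
-
tray_lip 0.97 [223. 132.] [ 382.8 -392.1]
tray_lip 0.44 [299. 249.] [495.8  85. ]
tray 0.8 [207. 155.] [ 468.6 -361.1]
tray_grip 0.7 [202. 137.] [ 477.1 -354.8]
cover_tab 0.59 [236. 243.] [657.8  55.9]
cover_tab 0.21 [207. 156.] [ 553.6 -206.1]
spanner 0.82 [320. 373.] [663.5 338.6]
spanner 0.66 [276. 245.] [522.2  25.7]
die 0.77 [162. 203.] [ 670.5 -285.5]
die 0.18 [300. 249.] [483.   75.6]
grease 0.72 [144. 176.] [ 658.1 -406.9]
-
tray_lip 0.8 [432. 260.] [ 373.  -396.8]
tray_lip 0.24 [284. 225.] [473.8 -22.5]
tray 0.76 [414. 223.] [ 473.4 -363.3]
tray 0.32 [253. 144.] [702.9  54.9]
tray_grip 0.88 [421. 217.] [ 476.4 -360.5]
cover_tab 0.83 [252. 141.] [659.1  48.2]
spanner 0.73 [153. 160.] [664.7 329.7]
die 0.68 [383. 149.] [ 676.3 -296.5]
grease 0.83 [425. 159.] [ 647.3 -405.5]
[(0.58, [283.0, 210.0, 20.0, 14.0]), (0.53, [298.0, 234.0, 12.0, 15.0]), (0.53, [289.0, 230.0, 11.0, 14.0]), (0.45, [274.0, 221.0, 17.0, 20.0]), (0.44, [256.0, 213.0, 16.0, 15.0]), (0.42, [299.0, 244.0, 12.0, 8.0])]
[(0.71, [286.0, 223.0, 20.0, 14.0]), (0.71, [259.0, 217.0, 15.0, 15.0]), (0.66, [238.0, 210.0, 14.0, 17.0]), (0.6, [277.0, 209.0, 15.0, 18.0]), (0.5, [300.0, 208.0, 15.0, 18.0])]
```

```bash
python3 - <<'E'
from h import *
def cen(im):
    im=im[225:265,215:260].astype(int);m=(im[:,:,0]>110)&(im[:,:,1]<70);v,u=np.nonzero(m);return np.array([u.mean(),v.mean()]),m.sum()
a=cen(cv2.imread("pics/s2.png")[:,:,::-1]);b=cen(capture("scene")["color"]);print(a,b)
if np.linalg.norm(a[0]-b[0])<0.8: print(close_job())
E
```

```text
(array([19.5978836 , 18.03703704]), np.int64(189)) (array([19.36021505, 17.72580645]), np.int64(186))
the job is handed in; nothing more can be done
None
```

I handed the job in at about 24 s of the 72 s limit. By the camera checks, the cover is fully open, all six blanks are in the hopper, the empty tray stands upright on the middle of the mat, and the spanner, die block and can have not moved. I viewed 12 pictures, two over your limit of 10.

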